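# Load the scraper in the sharpening jig and draw out its sprung stop rod

### The arm

A 6-joint arm with a two-finger parallel gripper is mounted at the origin on the work surface. World frame = base frame: x ahead of the robot, y to its left, z up, the work surface at z = 0. Lengths are in m, angles in rad, forces in N, time in s.
With the tool pointing down it reaches from about 0.25 to 0.725 m from the base axis. Payload 4 kg.
Tool frame: the origin (TCP) lies midway between the tips of the shut fingers; the grasp point (between the pads) lies behind it (manip.hold_point_z is the x of the grasp point in the tool frame, in m); x points along the fingers, y is the direction in which the jaws open and shut, and the axes are right-handed (so a half turn about x gives the same grasp; the last joint's range is limited). The gripper opens to 85 mm and grips with 20 to 120 N. Pads are 22 mm wide; open, the fingers measure 114 mm over their backs; the gripper's body (76 mm by 85 mm) begins 54 mm behind the grasp point. The pads swing forward as they close: fully open they stand 13 mm farther back than shut.
Start: joints at [1.292, 0.241, 0.005, 1.335, 0, 1.571], TCP at [0.138, 0.481, 0.231] pointing down, gripper open.
Joint ranges: [-2.72, 2.72], [-1.05, 1.87], [-1.09, 1.28], [-1.99, 2.15], [-1.42, 1.44], [-3.14, 3.14]. Speed limits (rad/s): [2.79, 2.79, 3.14, 3.14, 3.14, 3.14].

### API

Orientations are given as a 3x3 rotation matrix whose columns are the frame's x, y, z axes.
In Python, from station import manip gives the robot as it stands.
- The arm moves only by the tool send_rows, never from a script. Its argument "moves" is a list of rows, each a list of 2 entries, a list of its own where there are three numbers: the shift along the tool's x, y, z in mm, then the turn about the tool's x in rad. In form: [[[tx, ty, tz], twist], ...]. A call has 1 to 5 rows; each row is the pose to reach, as a shift and turn from the pose commanded when the call began, along the tool's axes at that moment; what a row does not reach only later rows make up. A row lasts 1/8 s, in which the tool goes at most 62.5 mm and 10.7 degrees, less where a joint would pass 70% of its speed; a pose out of reach is approached as far as the arm can. A call with a gripper value outside its range is refused whole. "gripper" is the closure in counts, from 0 (fully open) to 255 (shut), set as the call begins (left out, the last holds). The fingers move at their own pace and stop on an object; "newtons" is the grip in N (left out, the last holds). Time passes only in rows, so rows that repeat a pose let the fingers close. It gives the time, the measured TCP pose, the force and the opening at its end, in the units of the state.
- manip.get_state(): the state, without advancing time (a new reading comes with each control period).
- manip.camera(name): name is "scene" or "side" or "wrist"; returns a dict with "color" (384x512x3 uint8, red, green, blue), "fov_y" (degrees; the focal length in pixels is half the picture's height over the tangent of half this angle, whatever the lens; pixels are square), "cx", "cy" (the principal point, pixels), "R" (3x3) and "t" (3): a world point X has camera coordinates R X + t. Camera axes: x right, y down, z forward; pixel columns grow to the right and rows downward; lengths in m; the calibration is good to about 2 mm. The wrist camera is an equidistant fisheye: a pixel r from the principal point sees the ray r / f radians off the axis. A picture is of the moment at which its call begins. There is no depth.
- manip.close_job(): hands the job in, once; it reports no verdict.
The state is a dict: "time": time; "joint_positions": joint angles; "joint_velocities": joint speeds; "tau": joint torques, N m; "ee_pos": TCP position; "tool_rot": TCP orientation; "contact_force": force on the tool from outside, world axes, zero at the start; "torque": the same for the moment, N m; "gripper_width": finger opening in m.
Only numpy, scipy, OpenCV 4.12 (cv2) and the standard library are available. Lean on these libraries where they do the work, as an engineer would, in place of code of your own. Each camera call takes 0.05 s, during which the arm holds its last target.

### The job

Take the wood-backed steel scraper out of its plywood storage stand, slide its blade edgewise down into the slot of the grey sharpening jig until it rests on the slot's bottom, and let go of it. Then take the black grip on the jig's sprung telescoping stop rod and pull the rod out until the whole ring mark has just come out of the sleeve's mouth, and hold it against the spring, finishing while you still hold it there; leave everything else on the bench where it is.

Things in the scene. Friction and masses are not known exactly. Their poses are not given: they have to be found in the camera images.
- scraper_handle (a point): Scraper, 0.2 kg: wooden handle bar 100 (x) x 22 (y) x 28 (z) mm along the top of an upright steel blade 90 (x) x 4 (y) mm reaching 60 mm below the handle's underside. This point: centre of the handle, 74 mm above the blade's lower edge. x along the handle, y across the blade, z up. Starts standing in the storage stand, blade down, leaning up to 0.1 rad.
- stand: Storage stand, a fixed plywood block 130 (x) x 70 (y) x 50 (z) mm with a slot 7 mm wide and 106 mm long along its x in the middle of its top, 35 mm deep. Origin: centre of its underside, on the bench.
- jig: Sharpening jig, fixed to the bench. Steel base plate 200 x 90 x 12 mm, which ends before the rod's grip; on it a grey slotted block 120 (x) x 60 (y) mm, its top 60 mm above the bench, and in line with it an aluminium sleeve with the sprung rod. x points horizontally the way the rod pulls out, z up. Origin on the bench, 50 mm behind the sleeve's mouth (towards the block).
- slot_mouth (a point): Centre of the slot's mouth in the top face of the jig's grey block, 60 mm above the bench; axes as the jig's. The slot runs along x: 106 mm long, closed at both ends, 7 mm wide, 38 mm deep, with 45 degree lead-in slopes 5 mm deep widening its mouth to 17 mm. With the blade fully home the handle's centre stands 36 mm above this point.
- sleeve_mouth (a point): Centre of the end face of the jig's aluminium sleeve, out of which the rod comes; 145 mm from the slot mouth's centre along x, on the rod's axis, 60 mm above the bench. Axes as the jig's: x along the rod, outwards. Sleeve 24 mm in diameter, with a 29 mm collar at the mouth.
- rod_grip (a point): Centre of the rod's black grip, a flat-sided block 32 (x) x 18 (y) x 26 (z) mm, 60 mm above the bench; axes as the jig's. Beyond it a round flange 36 mm in diameter, 7 mm thick; on its sleeve side a collar 24 mm in diameter, 4 mm thick. With the rod in, this point is 30 mm beyond the sleeve's mouth; it moves with the rod. Pinch it across y.
- rod_ring (a point): Rear (sleeve-side) edge of the ring mark on the steel rod, on the rod's axis. The ring is dark, 15 mm in diameter, 5 mm wide; the rod is 12 mm in diameter. It starts hidden, 60 mm inside the sleeve's mouth, and moves with the rod.
- rod (a joint): How far the rod is pulled out, m: 0 = in (its rest), 0.060 = the ring's rear edge is level with the sleeve's mouth, so that the whole ring just shows, 0.085 = end stop. A spring pulls it back in with about 5 N at 0 and 12 N at 0.060 (120 N/m).
- screw_bin: Open grey plastic bin of screws, 110 x 80 x 40 mm, 0.5 kg; it stands on the other side of the jig from the stand; its origin is the centre of its underside. Bystander.
- oil_bottle: White oil bottle, 48 mm in diameter, 120 mm tall, far side of the bench; its origin is the centre of its underside. Bystander.
- wrench: Steel wrench lying flat on the robot's side of the jig; its origin is the centre of its underside. Bystander.
- offcut: Wood offcut 120 x 50 x 22 mm, far side; its origin is the centre of its underside. Bystander.
- tape_roll: Cardboard-brown tape roll, 90 mm in diameter, 25 mm high, lying flat; its origin is the centre of its underside. Bystander.
- chuck_key: T-shaped steel drill chuck key, about 80 x 70 x 14 mm, lying flat on the robot's side; its origin is under the middle of the cross bar. Bystander.
- pencil_cup: Dark steel cup, 70 mm in diameter, 90 mm tall, far side; its origin is the centre of its underside. Bystander.

How it is judged:
On the way, in this order (a step that is already met when the one before it is completed fails the run):
1. the scraper's blade is fully home in the jig's slot and let go of (z of scraper_handle in the frame of slot_mouth between 0.028 and 0.041 m and x of scraper_handle in the frame of slot_mouth between -0.014 and 0.014 m and y of scraper_handle in the frame of slot_mouth between -0.014 and 0.014 m and angle between the x axis of scraper_handle and the x axis of slot_mouth, either way round below 0.12 rad and angle between scraper_handle's own z axis and vertical below 0.17 rad and contact force between scraper and the fingers below 0.2 N), for 0.2 s.
2. the rod is held by the fingers with its ring mark just out of the sleeve (value of joint rod between 0.057 and 0.07 m and contact force between rod and the fingers above 1 N), for 0.5 s.
At the end, for the whole second after the job is handed in: The scraper stands in the jig's slot, blade on the bottom within 5 mm, centred within 14 mm, upright within 0.17 rad, not touched by the fingers; the fingers hold the rod still, pulled out between 57 and 70 mm (the ring's rear edge from 3 mm short of the sleeve's mouth to 10 mm past it) (all of step 1 and all of step 2 and velocity of joint rod between -0.01 and 0.01 m/s); the arm keeps its last pose, push and grip.
It fails at once if a bystander is knocked away (moved more than 40 mm) (distance of any of screw_bin, oil_bottle, wrench, offcut, tape_roll, chuck_key, pencil_cup from where it was at the start of the episode above 0.04 m).
It also fails if it takes over 58 s, if anything falls off the work surface, if the arm or the gripper's body presses on something with over 40 N, if the wrist force passes 120 N, or if a joint passes its speed limit or range.

## Working session

There is one attempt and no reset: what is moved stays moved. The work goes in short steps, Python scripts to look and compute and a tool call to move; the robot and the scene stay as the last step left them, time stands still between calls to the robot, and variables do not carry over. Pictures are saved under pics/ and viewed, and the job is handed in when it is done.

Besides the shell and the picture viewer there is one more tool, called after ">>>" as name([rows], argument=value, ...), one row to a line, values as JSON. send_rows: Moves the arm, as the interface text tells. Its arguments: {"type":"object","properties":{"moves":{"type":"array"},"gripper":{"type":"number"},"newtons":{"type":"number"}},"required":["moves"]}

```bash
ls; mkdir -p pics; python3 - <<'E'
from station import manip
import cv2,numpy as np
s=manip.get_state()
for k,v in s.items(): print(k,np.round(v,4).tolist())
print(manip.hold_point_z)
for n in ["scene","side","wrist"]:
    c=manip.camera(n)
    cv2.imwrite(f"pics/{n}0.png",c["color"][:,:,::-1])
    np.savez(f"pics/{n}0.npz",**c)
    print(n,c["fov_y"],c["cx"],c["cy"],np.round(c["R"],3).tolist(),np.round(c["t"],3).tolist())
E
```

```text
pics
time 0.0
joint_positions [1.292, 0.2414, 0.0037, 1.3352, 0.0, 1.5708]
joint_velocities [0.0007, 0.0014, 0.0004, -0.0004, 0.0007, 0.0004]
tau [0.0009, -37.2315, 25.2409, 0.0168, 0.0001, 0.0]
ee_pos [0.1374, 0.4801, 0.2304]
tool_rot [[-0.0006, 0.2752, 0.9614], [-0.0021, 0.9614, -0.2752], [-1.0, -0.0022, -0.0]]
contact_force [0.6621, -0.4302, -0.1509]
torque [-0.0882, 0.0241, 0.0443]
gripper_width 0.0857
-0.0187
scene 54.93835457721406 254.27122039413152 200.14336299135064 [[-0.277, 0.961, 0.006], [0.731, 0.215, -0.647], [-0.623, -0.175, -0.762]] [0.155, -0.392, 1.287]
side 48.83868043621324 247.70330171118067 188.4273713265572 [[0.947, -0.323, -0.002], [-0.225, -0.655, -0.721], [0.231, 0.683, -0.693]] [-0.551, 0.189, 0.977]
wrist 65.70646984690485 253.62945187597862 185.14404542677394 [[0.275, 0.961, -0.002], [0.919, -0.262, 0.295], [0.284, -0.083, -0.955]] [-0.499, -0.037, 0.381]
```

View pics/scene0.png

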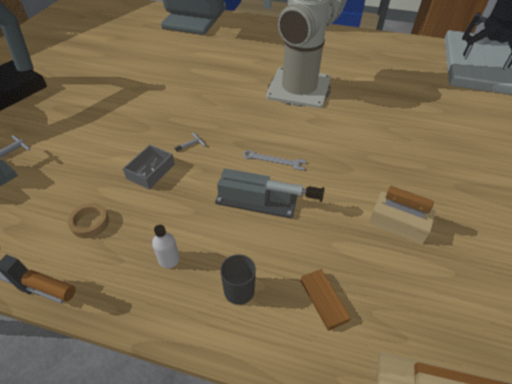

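View pics/side0.png

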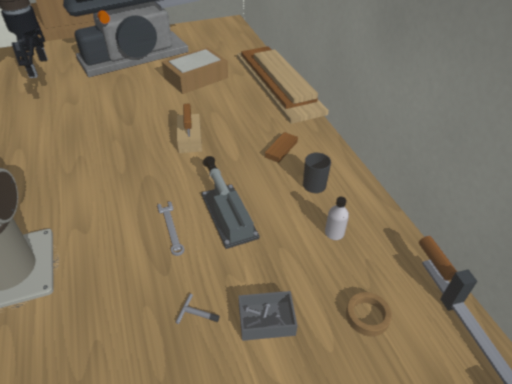

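View pics/wrist0.png

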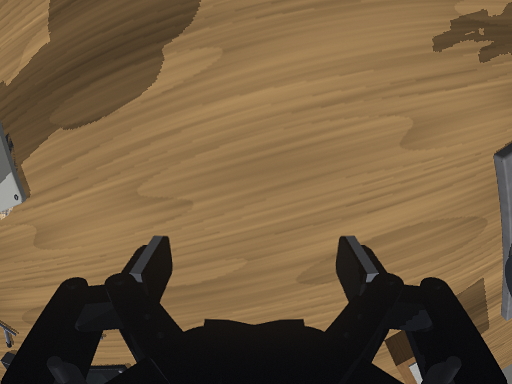

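The scene view shows the jig at about (258,193), its grip at (315,193), and the stand with the scraper at (405,212). The side view shows the scraper at (187,125), the jig at (230,213) and the grip at (209,162). I'll zoom in next.

```bash
python3 - <<'E'
import cv2
a=cv2.imread("pics/scene0.png")[160:250,200:450]
b=cv2.imread("pics/side0.png")[90:250,140:300]
cv2.imwrite("pics/zs0.png",cv2.resize(a,None,fx=3.2,fy=3.2,interpolation=cv2.INTER_CUBIC))
cv2.imwrite("pics/zd0.png",cv2.resize(b,None,fx=3.7,fy=3.7,interpolation=cv2.INTER_CUBIC))
E
```

```text
(no output)
```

View pics/zs0.png

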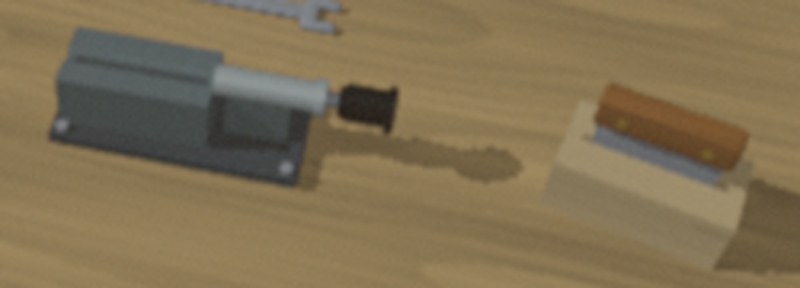

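View pics/zd0.png

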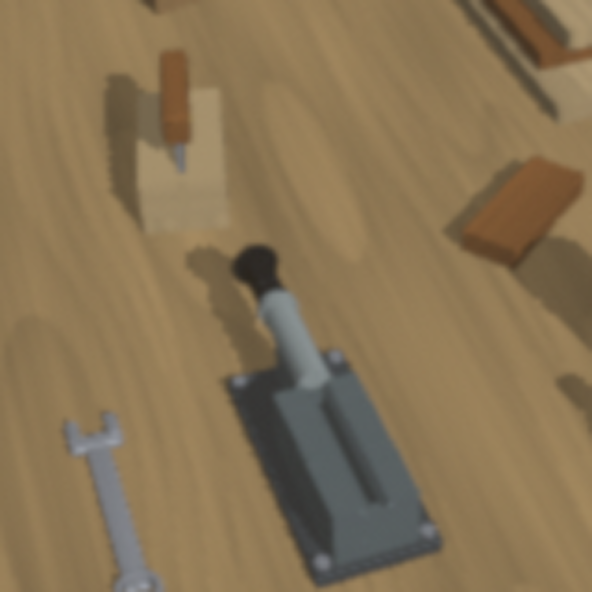

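```bash
cat > h.py <<'E'
import numpy as np,cv2
def load(f): return dict(np.load(f))
def ray(c,u,v):
    f=c["color"].shape[0]/2/np.tan(np.radians(float(c["fov_y"]))/2)
    x=np.array([u-float(c["cx"]),v-float(c["cy"])])
    if c.get("fish",False):
        r=np.hypot(*x);th=r/f
        d=np.array([*(np.sin(th)*x/max(r,1e-9)),np.cos(th)])
    else: d=np.array([x[0]/f,x[1]/f,1.])
    R=c["R"];C=-R.T@c["t"];d=R.T@d
    return C,d/np.linalg.norm(d)
def plane(c,u,v,z):
    C,d=ray(c,u,v);return C+d*(z-C[2])/d[2]
def tri(c1,p1,c2,p2):
    A=np.zeros((3,3));b=np.zeros(3);L=[ray(c1,*p1),ray(c2,*p2)]
    for C,d in L:
        M=np.eye(3)-np.outer(d,d);A+=M;b+=M@C
    X=np.linalg.solve(A,b)
    return X,[np.linalg.norm((np.eye(3)-np.outer(d,d))@(X-C)) for C,d in L]
def proj(c,X):
    f=c["color"].shape[0]/2/np.tan(np.radians(float(c["fov_y"]))/2)
    p=c["R"]@X+c["t"]
    if c.get("fish",False):
        r=np.hypot(p[0],p[1]);th=np.arctan2(r,p[2]);q=f*th*p[:2]/max(r,1e-9)
    else: q=f*p[:2]/p[2]
    return q+[float(c["cx"]),float(c["cy"])]
E
python3 - <<'E'
from h import *
s=load("pics/scene0.npz");d=load("pics/side0.npz")
S=lambda x,y:(200+(x+.5)/3.2-.5,160+(y+.5)/3.2-.5)
D=lambda x,y:(140+(x+.5)/3.7-.5,90+(y+.5)/3.7-.5)
np.set_printoptions(precision=4,suppress=True)
# jig block top corners z=.06, scene: far-left (75,30), far right(222,52), near right (207,87?) near left(58,70)
for n,p in dict(fl=(75,30),fr=(222,52),nl=(58,72),slotL=(82,58),slotR=(215,80)).items(): print("scene",n,plane(s,*S(*p),.06))
for n,p in dict(a=(276,393),b=(350,378),c=(417,487),d=(335,535),s1=(328,388),s2=(378,500)).items(): print("side",n,plane(d,*D(*p),.06))
print("grip",tri(s,S(368,106),d,D(257,266)))
print("grip plane",plane(s,*S(368,106),.06),plane(d,*D(257,266),.06))
# handle top ends
print("handle",tri(s,S(672,126),d,D(175,97)))
for p in [(610,88),(745,130),(598,112),(738,165)]: print("sc top z.1",plane(s,*S(*p),.10))
for p in [(163,50),(186,50),(190,125),(163,125)]: print("sd top z.1",plane(d,*D(*p),.103))
E
```

```text
scene fl [ 0.5099 -0.0968  0.06  ]
scene fr [0.5004 0.0216 0.06  ]
scene nl [ 0.5568 -0.0943  0.06  ]
scene slotL [ 0.5375 -0.0814  0.06  ]
scene slotR [0.5308 0.0239 0.06  ]
side a [0.5006 0.0227 0.06  ]
side b [0.5528 0.0203 0.06  ]
side c [ 0.5634 -0.0892  0.06  ]
side d [ 0.5018 -0.1104  0.06  ]
side s1 [0.5356 0.0159 0.06  ]
side s2 [ 0.5362 -0.0916  0.06  ]
grip (array([0.524 , 0.1441, 0.0657]), [np.float64(0.004702111247168465), np.float64(0.00470211124716833)])
grip plane [0.524  0.1413 0.06  ] [0.5232 0.1565 0.06  ]
handle (array([0.5082, 0.3528, 0.0879]), [np.float64(0.0008859905450288505), np.float64(0.0008859905450288973)])
sc top z.1 [0.4943 0.3064 0.1   ]
sc top z.1 [0.5084 0.3988 0.1   ]
sc top z.1 [0.5203 0.2993 0.1   ]
sc top z.1 [0.5425 0.3935 0.1   ]
sd top z.1 [0.5109 0.3995 0.103 ]
sd top z.1 [0.529  0.3933 0.103 ]
sd top z.1 [0.5074 0.2878 0.103 ]
sd top z.1 [0.4875 0.2946 0.103 ]
```

>>> send_rows([
  [[0,-3,50],0.18],
  [[0,-6,100],0.36],
  [[0,-9,150],0.54],
  [[0,-12,200],0.72],
  [[0,-15,250],0.9],
], gripper=0, newtons=60)

```text
time: 0.78
ee_pos: [0.3751, 0.3966, 0.231]
tool_rot: [[-0.0, 0.926, 0.377], [-0.0, 0.377, -0.926], [-1.0, -0.001, 0.0]]
contact_force: [0.8, 0.4, 0.0]
gripper_width: 0.0853
```

```bash
cat >> h.py <<'E'
def delta(s,target,yaw):
    """shift (mm, tool axes) and twist to reach TCP target with tool-y yaw (mod pi nearest)"""
    R=np.array(s["tool_rot"]);d=R.T@(np.array(target)-s["ee_pos"])*1000
    y0=np.arctan2(R[1,1],R[0,1]); t=-(yaw-y0); t=(t+np.pi/2)%np.pi-np.pi/2
    return np.round(d,1),round(t,4)
E
python3 - <<'E'
from station import manip
from h import *
s=manip.get_state();print(s["time"],s["ee_pos"],s["tool_rot"][0:2])
print(delta(s,[.506,.349,.24],-.2))
E
```

```text
0.775 [0.37514196 0.39663702 0.23099024] [[-4.68956136e-04  9.26398121e-01  3.76545218e-01]
 [-2.87765174e-04  3.76545119e-01 -9.26398236e-01]]
(array([ -9.1, 103.3,  93.4]), np.float64(0.5861))
```

>>> send_rows([
  [[0,30,25],0.15],
  [[0,60,50],0.3],
  [[-5,85,75],0.45],
  [[-9,103,93],0.586],
  [[-9,103,93],0.586],
])

```text
time: 1.4
ee_pos: [0.506, 0.3498, 0.2396]
tool_rot: [[-0.0, 0.981, -0.195], [-0.0, -0.195, -0.981], [-1.0, -0.0, 0.0]]
contact_force: [-0.0, 0.3, 0.1]
gripper_width: 0.0856
```

```bash
python3 - <<'E'
from station import manip
from h import *
c=manip.camera("wrist");s=manip.get_state();print(s["time"],s["ee_pos"],s["tool_rot"])
np.savez("pics/w1.npz",fish=True,**c)
cv2.imwrite("pics/w1.png",cv2.resize(c["color"][:,:,::-1],None,fx=1.5,fy=1.5,interpolation=cv2.INTER_CUBIC))
E
```

```text
1.45 [0.50479623 0.35036617 0.23958861] [[-1.20978938e-03  9.81229218e-01 -1.92841276e-01]
 [-3.98958852e-04 -1.92841876e-01 -9.81229765e-01]
 [-9.99999189e-01 -1.11014562e-03  6.24768136e-04]]
```

View pics/w1.png

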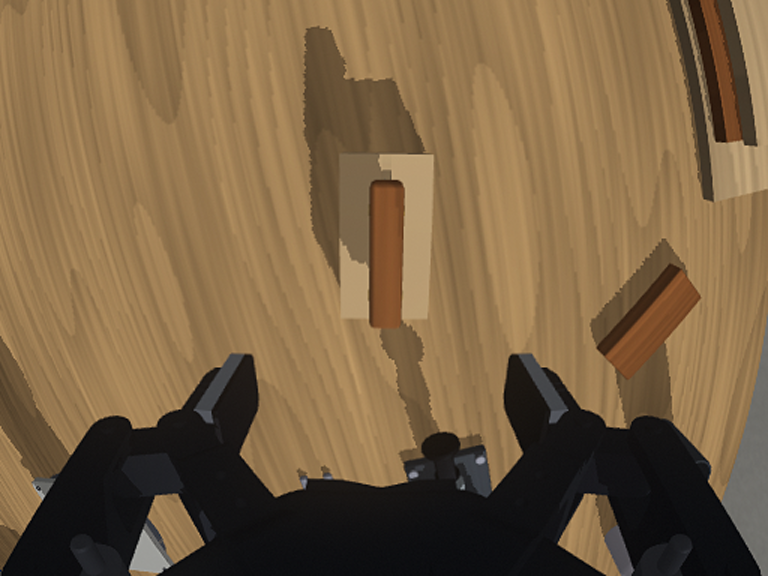

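The wrist view shows the handle from above (column 387, rows 182–327 in the 1.5x picture) on the stand top (340–433, 153–320). I'll measure both.

```bash
cat >> h.py <<'E'
def handle(c,z,roi):
    hsv=cv2.cvtColor(c["color"],cv2.COLOR_RGB2HSV)
    m=((hsv[...,0]<14)&(hsv[...,1]>130)&(hsv[...,2]>60)).astype(np.uint8)
    k=np.zeros_like(m);k[roi[1]:roi[3],roi[0]:roi[2]]=1;m*=k
    n,l,st,ce=cv2.connectedComponentsWithStats(m);i=1+np.argmax(st[1:,4]);print(st[i])
    v,u=np.nonzero(l==i)
    P=np.array([plane(c,a,b,z)[:2] for a,b in zip(u,v)],np.float32)
    r=cv2.minAreaRect(P)
    return r,cv2.boxPoints(r)
E
python3 - <<'E'
from h import *
np.set_printoptions(precision=4,suppress=True)
c=load("pics/w1.npz")
r,b=handle(c,.103,(230,100,290,240));print(r);print(b)
print("stand top")
P=[plane(c,u/1.5-.17,v/1.5-.17,.05) for u,v in [(340,153),(434,154),(429,319),(340,320)]];print(np.array(P),np.mean(P,0))
P=np.array(P);e=P[0]-P[3]+P[1]-P[2];print(np.arctan2(e[1],e[0]))
C,_=ray(c,250,180);print("cam",C)
cr=cv2.resize(c["color"][110:230,215:300,::-1],None,fx=5,fy=5,interpolation=cv2.INTER_CUBIC);cv2.imwrite("pics/w1z.png",cr)
E
```

```text
[ 247  120   22   99 2057]
((0.5086877346038818, 0.3526674509048462), (0.09932678192853928, 0.020413123071193695), 78.41693878173828)
[[0.4887 0.3061]
 [0.5087 0.302 ]
 [0.5287 0.3993]
 [0.5087 0.4034]]
stand top
[[0.4883 0.4239 0.05  ]
 [0.5565 0.4098 0.05  ]
 [0.5306 0.2814 0.05  ]
 [0.4597 0.2946 0.05  ]] [0.5088 0.3524 0.05  ]
1.362275704722942
cam [0.5195 0.4245 0.3831]
```

View pics/w1z.png

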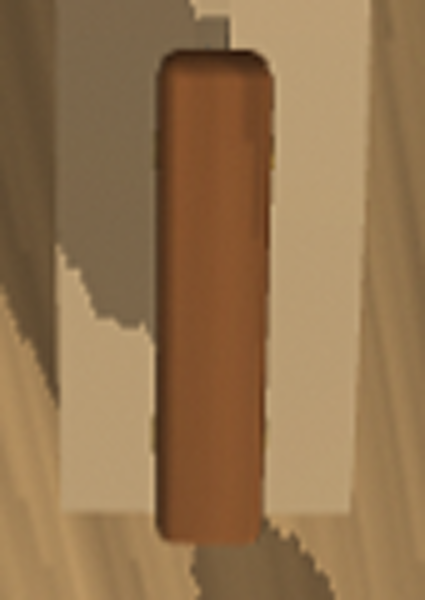

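```bash
python3 - <<'E'
from station import manip
from h import *
s=manip.get_state();print(s["time"],s["ee_pos"])
print(delta(s,[.5088,.3526,.070],-.202))
E
```

```text
1.45 [0.50479623 0.35036617 0.23958861]
(array([169.6,   3.7,  -3.1]), np.float64(0.0079))
```

>>> send_rows([
  [[40,3,-3],0.005],
  [[90,3,-3],0.005],
  [[130,3,-3],0.005],
  [[160,3,-3],0.005],
  [[169,3,-3],0.005],
])

```text
time: 2.08
ee_pos: [0.5053, 0.3528, 0.0688]
tool_rot: [[-0.005, 0.981, -0.195], [-0.003, -0.195, -0.981], [-1.0, -0.004, 0.004]]
contact_force: [-0.4, 0.7, 1.1]
gripper_width: 0.0852
```

>>> send_rows([
  [[0,0,0],0],
  [[0,0,0],0],
  [[0,0,0],0],
  [[0,0,0],0],
  [[0,0,0],0],
], gripper=255, newtons=50)

```text
time: 2.7
ee_pos: [0.5092, 0.3538, 0.0728]
tool_rot: [[0.003, 0.98, -0.198], [0.002, -0.198, -0.98], [-1.0, 0.002, -0.002]]
contact_force: [1.2, 0.6, 5.7]
gripper_width: 0.0214
```

```bash
python3 - <<'E'
from station import manip
from h import *
c=manip.camera("side");w=manip.camera("wrist");s=manip.get_state();print(s["time"],s["ee_pos"],s["contact_force"],s["gripper_width"])
a=cv2.resize(c["color"][60:180,120:260,::-1],None,fx=3,fy=3,interpolation=cv2.INTER_CUBIC)
b=cv2.resize(w["color"][:,:,::-1],(480,360))
cv2.imwrite("pics/g1.png",a);cv2.imwrite("pics/g1w.png",b)
E
```

```text
2.8 [0.5091431  0.35379951 0.07275977] [ 0.2456788  -0.67348401  5.05505818] 0.021121533690915285
```

View pics/g1.png

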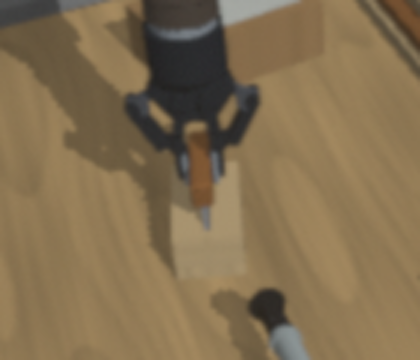

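View pics/g1w.png

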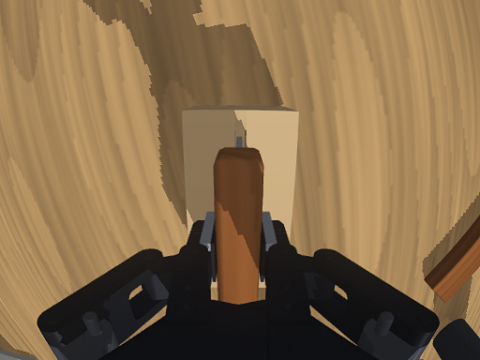

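The handle is gripped (21 mm opening, pads flat on both sides). I'll lift it straight up.

>>> send_rows([
  [[-15,0,0],0],
  [[-40,0,0],0],
  [[-75,0,0],0],
  [[-110,0,0],0],
  [[-150,0,0],0],
])

```text
time: 3.42
ee_pos: [0.5069, 0.3527, 0.2219]
tool_rot: [[-0.003, 0.98, -0.198], [-0.001, -0.198, -0.98], [-1.0, -0.003, 0.002]]
contact_force: [0.3, 0.9, -2.0]
gripper_width: 0.0212
```

```bash
python3 - <<'E'
from station import manip
from h import *
s=manip.get_state();print(s["time"],s["ee_pos"],s["contact_force"],s["gripper_width"])
print(delta(s,[.53,-.13,.23],.04))
E
```

```text
3.425 [0.50694562 0.35270994 0.22190103] [ 0.27023475  0.92826153 -1.97030624] 0.021230777439336934
(array([ -7.6, 117.9, 468.7]), np.float64(-0.2389))
```

>>> send_rows([
  [[-5,12,45],-0.04],
  [[-8,24,95],-0.1],
  [[-8,36,145],-0.16],
  [[-8,48,195],-0.2],
  [[-8,60,245],-0.239],
])

```text
time: 4.05
ee_pos: [0.5175, 0.0997, 0.2294]
tool_rot: [[-0.001, 0.999, 0.042], [0.0, 0.042, -0.999], [-1.0, -0.001, -0.0]]
contact_force: [0.5, 0.8, -1.0]
gripper_width: 0.0213
```

```bash
python3 - <<'E'
from station import manip
from h import *
s=manip.get_state();print(s["time"],s["ee_pos"],s["contact_force"],s["gripper_width"])
print(delta(s,[.53,-.13,.23],.04))
E
```

```text
4.05 [0.51748767 0.09968911 0.22944093] [ 0.49831565  0.81123363 -1.01447394] 0.021285536287544714
(array([ -0.6,   2.9, 230. ]), np.float64(0.0017))
```

>>> send_rows([
  [[0,1,50],0],
  [[0,2,100],0],
  [[0,3,150],0],
  [[0,3,200],0],
  [[0,3,230],0],
])

```text
time: 4.68
ee_pos: [0.5297, -0.1305, 0.2293]
tool_rot: [[-0.001, 0.999, 0.038], [0.001, 0.038, -0.999], [-1.0, -0.001, -0.001]]
contact_force: [0.6, 1.4, -2.1]
gripper_width: 0.0211
```

>>> send_rows([
  [[0,0,0],0],
  [[0,0,0],0],
])

```text
time: 4.92
ee_pos: [0.5301, -0.128, 0.2292]
tool_rot: [[-0.001, 0.999, 0.04], [0.001, 0.04, -0.999], [-1.0, -0.001, -0.001]]
contact_force: [-0.1, -0.9, -1.1]
gripper_width: 0.0213
```

```bash
python3 - <<'E'
from station import manip
from h import *
c=manip.camera("wrist");s=manip.get_state();print(s["time"],s["ee_pos"],s["tool_rot"])
np.savez("pics/w2.npz",fish=True,**c)
cv2.imwrite("pics/w2.png",cv2.resize(c["color"][:,:,::-1],None,fx=1.5,fy=1.5,interpolation=cv2.INTER_CUBIC))
E
```

```text
4.975 [ 0.53027907 -0.12755035  0.22925747] [[-8.57046369e-04  9.99163191e-01  4.08923273e-02]
 [ 8.25202576e-04  4.08930351e-02 -9.99163189e-01]
 [-9.99999292e-01 -8.22584730e-04 -8.59559266e-04]]
```

View pics/w2.png

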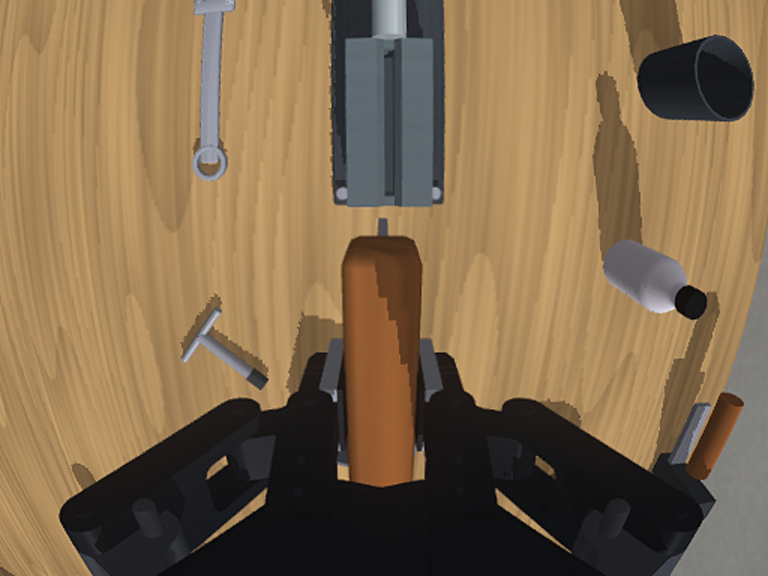

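The jig block's top is clear at about (347–433, 37–206), with the slot along column ~390. The handle is aligned with the jaws, and the blade's end shows at (382,222).

```bash
python3 - <<'E'
from h import *
c=load("pics/w2.npz")
cr=cv2.resize(c["color"][0:160,210:310,::-1],None,fx=5,fy=5,interpolation=cv2.INTER_CUBIC)
cv2.imwrite("pics/w2z.png",cr[:,:][100:700])
E
```

```text
(no output)
```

View pics/w2z.png

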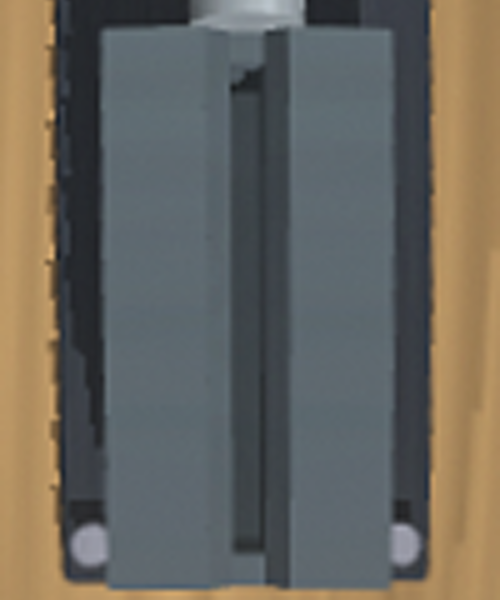

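```bash
python3 - <<'E'
from h import *
np.set_printoptions(precision=4,suppress=True)
c=load("pics/w2.npz")
W=lambda x,y:(210+(x+.5)/5-.5,(y+100.5)/5-.5)
P=np.array([plane(c,*W(*p),.06) for p in [(103,30),(390,30),(392,588),(107,588)]]);print(P,P.mean(0))
print(np.linalg.norm(P[0]-P[1]),np.linalg.norm(P[1]-P[2]))
# slope outer edges at top
L=[plane(c,*W(*p),.06) for p in [(208,40),(211,580),(291,40),(290,580)]];print(np.array(L))
M=[plane(c,*W(*p),.055) for p in [(231,95),(233,545),(266,95),(266,545)]];print(np.array(M))
for e in [P[0]-P[3],P[1]-P[2],L[0]-L[1],L[2]-L[3],M[0]-M[1],M[2]-M[3]]: print(np.arctan2(e[1],e[0])-np.pi/2)
# held scraper : handle top estimate z
s=(0.5303,-.1276,.2293)
for z in(.25,.262): 
    print(z,[plane(c,u/1.5-.17,v/1.5-.17,z) for u,v in [(342,268),(421,268),(349,480),(413,480)]])
z=.2293+.0187-.074+.06
print("blade end", plane(c,382.5/1.5-.17,219/1.5-.17,.175))
E
```

```text
[[ 0.4982  0.0229  0.06  ]
 [ 0.5575  0.0256  0.06  ]
 [ 0.5636 -0.0938  0.06  ]
 [ 0.5032 -0.0964  0.06  ]] [ 0.5306 -0.0354  0.06  ]
0.059382417811461044 0.11958981428363047
[[ 0.52    0.0212  0.06  ]
 [ 0.5251 -0.0939  0.06  ]
 [ 0.5371  0.022   0.06  ]
 [ 0.5418 -0.0932  0.06  ]]
[[ 0.5252  0.0102  0.055 ]
 [ 0.5295 -0.0868  0.055 ]
 [ 0.5325  0.0106  0.055 ]
 [ 0.5366 -0.0865  0.055 ]]
0.041909394873487216
0.05103270259067161
0.0449184832331464
0.04127314034928342
0.04487450468668386
0.042138343176568505
0.25 [array([ 0.5161, -0.0874,  0.25  ]), array([ 0.5387, -0.0865,  0.25  ]), array([ 0.5188, -0.1676,  0.25  ]), array([ 0.5421, -0.1666,  0.25  ])]
0.262 [array([ 0.517, -0.084,  0.262]), array([ 0.5375, -0.0831,  0.262 ]), array([ 0.5195, -0.1563,  0.262 ]), array([ 0.5406, -0.1554,  0.262 ])]
blade end [ 0.5278 -0.0854  0.175 ]
```

```bash
python3 - <<'E'
from station import manip
from h import *
s=manip.get_state();print(s["time"],s["ee_pos"],s["contact_force"],s["gripper_width"])
print(delta(s,[.5307,-.0350,.150],.0435))
E
```

```text
4.975 [ 0.53027907 -0.12755035  0.22925747] [-0.24620978 -0.11544521 -1.10061583] 0.021469338523661945
(array([ 79.3,   4.3, -92.4]), np.float64(-0.0026))
```

>>> send_rows([
  [[10,2,-30],-0.0026],
  [[20,4,-60],-0.0026],
  [[40,4,-85],-0.0026],
  [[60,4.3,-91],-0.0026],
  [[79,4.3,-91],-0.0026],
])

```text
time: 5.6
ee_pos: [0.5309, -0.035, 0.1499]
tool_rot: [[-0.0, 0.999, 0.047], [0.0, 0.047, -0.999], [-1.0, -0.0, -0.0]]
contact_force: [0.4, -1.3, -1.4]
gripper_width: 0.0211
```

>>> send_rows([
  [[0,0,0],0],
  [[0,0,0],0],
  [[0,0,0],0],
])

```text
time: 5.98
ee_pos: [0.532, -0.0373, 0.1515]
tool_rot: [[0.002, 0.999, 0.043], [-0.0, 0.043, -0.999], [-1.0, 0.002, 0.0]]
contact_force: [0.4, -0.6, -1.2]
gripper_width: 0.0212
```

```bash
python3 - <<'E'
from station import manip
from h import *
c=manip.camera("wrist");d=manip.camera("side");a=manip.camera("scene")
for i in range(1):
    s=manip.get_state();print(s["time"],s["ee_pos"],s["contact_force"],s["gripper_width"])
print(delta(s,[.5307,-.0350,.150],.0435))
np.savez("pics/w3.npz",fish=True,**c);np.savez("pics/d3.npz",**d);np.savez("pics/s3.npz",**a)
cv2.imwrite("pics/w3.png",cv2.resize(c["color"][:,:,::-1],None,fx=1.5,fy=1.5,interpolation=cv2.INTER_CUBIC))
x=cv2.resize(d["color"][130:260,150:290,::-1],None,fx=2.8,fy=2.8,interpolation=cv2.INTER_CUBIC)
y=cv2.resize(a["color"][110:240,190:330,::-1],None,fx=2.8,fy=2.8,interpolation=cv2.INTER_CUBIC)
cv2.imwrite("pics/ds3.png",np.hstack([x,y]))
E
```

```text
6.125 [ 0.53168914 -0.03751612  0.15101628] [-0.34272997  0.31033059 -1.68056949] 0.02135785521755473
(array([ 1. , -0.9, -2.6]), np.float64(-0.0011))
```

View pics/w3.png

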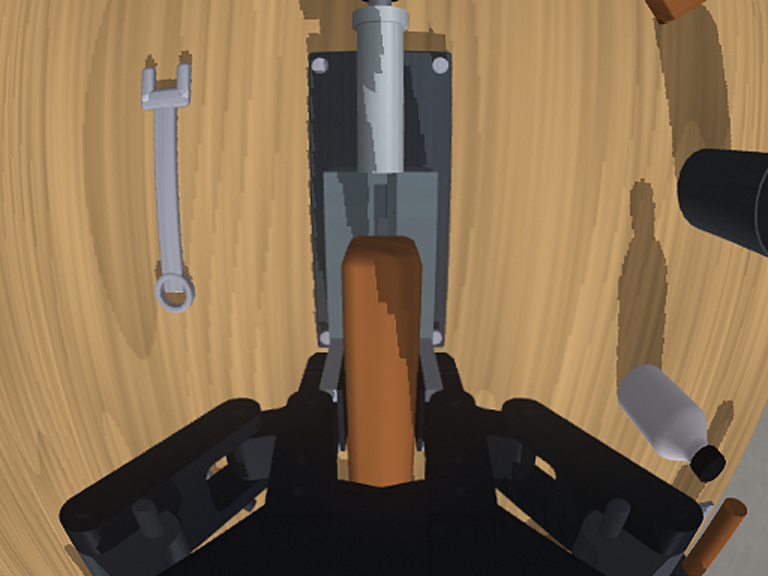

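View pics/ds3.png

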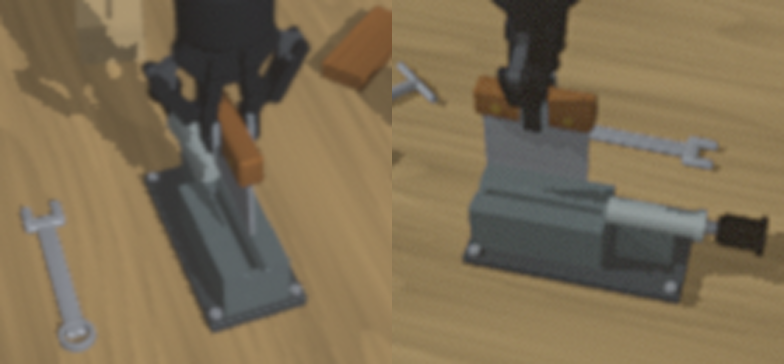

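The blade is upright and lined up above the slot. I'll descend in stages and watch the force.

>>> send_rows([
  [[10,-0.5,-1],0],
  [[20,-0.5,-1],0],
  [[28,-0.5,-1],0],
  [[34,-0.5,-1],0],
  [[40,-0.5,-1],0],
])

```text
time: 6.75
ee_pos: [0.5308, -0.0364, 0.1098]
tool_rot: [[-0.0, 0.999, 0.043], [0.0, 0.043, -0.999], [-1.0, -0.0, -0.0]]
contact_force: [0.1, -1.1, -2.5]
gripper_width: 0.0213
```

>>> send_rows([
  [[5,0,0],0],
  [[10,0,0],0],
  [[10,0,0],0],
])

```text
time: 7.12
ee_pos: [0.5305, -0.0364, 0.0999]
tool_rot: [[-0.001, 0.999, 0.043], [0.0, 0.043, -0.999], [-1.0, -0.001, -0.0]]
contact_force: [0.1, 0.3, -1.2]
gripper_width: 0.0211
```

>>> send_rows([
  [[5,0,0],0],
  [[10,0,0],0],
  [[14,0,0],0],
  [[17,0,0],0],
])

```text
time: 7.62
ee_pos: [0.5306, -0.0364, 0.0829]
tool_rot: [[-0.0, 0.999, 0.043], [0.0, 0.043, -0.999], [-1.0, -0.0, -0.0]]
contact_force: [-0.5, 0.0, -1.6]
gripper_width: 0.0213
```

>>> send_rows([
  [[1,0,0],0],
  [[2,0,0],0],
])

```text
time: 7.88
ee_pos: [0.5308, -0.0364, 0.0813]
tool_rot: [[0.0, 0.999, 0.043], [0.0, 0.043, -0.999], [-1.0, 0.0, 0.0]]
contact_force: [-0.1, 0.5, -1.8]
gripper_width: 0.0217
```

>>> send_rows([
  [[1,0,0],0],
  [[2,0,0],0],
])

```text
time: 8.12
ee_pos: [0.5309, -0.0365, 0.0798]
tool_rot: [[0.001, 0.999, 0.043], [-0.0, 0.043, -0.999], [-1.0, 0.001, 0.0]]
contact_force: [-1.8, 0.0, 6.1]
gripper_width: 0.0212
```

>>> send_rows([
  [[1,0,0],0],
  [[1,0,0],0],
])

```text
time: 8.38
ee_pos: [0.531, -0.0365, 0.0797]
tool_rot: [[0.001, 0.999, 0.043], [-0.0, 0.043, -0.999], [-1.0, 0.001, 0.0]]
contact_force: [-2.5, -1.0, 7.2]
gripper_width: 0.0211
```

The bottom is reached: contact at TCP z 0.080, as predicted. Releasing.

>>> send_rows([
  [[0,0,0],0],
  [[0,0,0],0],
  [[0,0,0],0],
  [[0,0,0],0],
  [[0,0,0],0],
], gripper=0)

```text
time: 9.0
ee_pos: [0.5307, -0.0364, 0.0782]
tool_rot: [[-0.0, 0.999, 0.043], [0.0, 0.043, -0.999], [-1.0, -0.0, -0.0]]
contact_force: [-0.5, 0.3, 0.2]
gripper_width: 0.0854
```

```bash
python3 - <<'E'
from station import manip
from h import *
c=manip.camera("wrist");d=manip.camera("side");a=manip.camera("scene")
s=manip.get_state();print(s["time"],s["ee_pos"],s["contact_force"],s["gripper_width"])
np.savez("pics/w4.npz",fish=True,**c)
cv2.imwrite("pics/w4.png",cv2.resize(c["color"][:,:,::-1],None,fx=1.5,fy=1.5,interpolation=cv2.INTER_CUBIC))
x=cv2.resize(d["color"][130:260,150:290,::-1],None,fx=2.8,fy=2.8,interpolation=cv2.INTER_CUBIC)
y=cv2.resize(a["color"][110:240,190:330,::-1],None,fx=2.8,fy=2.8,interpolation=cv2.INTER_CUBIC)
cv2.imwrite("pics/ds4.png",np.hstack([x,y]))
E
```

```text
9.15 [ 0.53073589 -0.03640604  0.07826078] [0.29905633 0.45779148 0.64182138] 0.08544487380612159
```

View pics/w4.png

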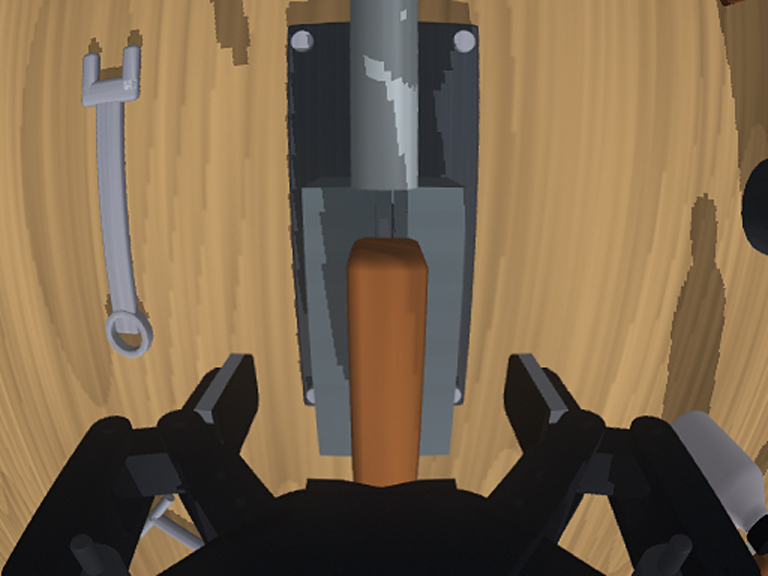

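View pics/ds4.png

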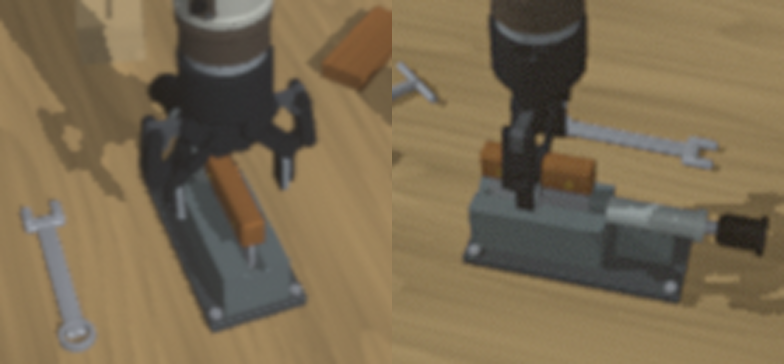

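The scraper is seated and the fingers are clear. I'll rise straight up, then move so the wrist camera is over the grip.

>>> send_rows([
  [[-20,0,0],0],
  [[-50,0,0],0],
  [[-90,0,0],0],
  [[-120,0,-40],0],
  [[-120,0,-90],0],
])

```text
time: 9.78
ee_pos: [0.5291, 0.0538, 0.2016]
tool_rot: [[0.007, 0.999, 0.04], [0.001, 0.04, -0.999], [-1.0, 0.007, -0.0]]
contact_force: [1.0, 0.0, -0.4]
gripper_width: 0.0857
```

>>> send_rows([
  [[0,0,-10],0],
  [[0,0,-10],0],
  [[0,0,-10],0],
])

```text
time: 10.15
ee_pos: [0.5263, 0.0626, 0.1979]
tool_rot: [[-0.001, 0.999, 0.042], [-0.001, 0.042, -0.999], [-1.0, -0.001, 0.001]]
contact_force: [-0.1, 0.1, -0.2]
gripper_width: 0.0853
```

```bash
python3 - <<'E'
from station import manip
from h import *
c=manip.camera("wrist");s=manip.get_state();print(s["time"],s["ee_pos"],s["tool_rot"])
np.savez("pics/w5.npz",fish=True,**c)
cv2.imwrite("pics/w5.png",cv2.resize(c["color"][:,:,::-1],None,fx=1.5,fy=1.5,interpolation=cv2.INTER_CUBIC))
E
```

```text
10.2 [0.52636316 0.0623888  0.1979198 ] [[-7.91684930e-04  9.99157105e-01  4.10420974e-02]
 [-4.45641732e-04  4.10417537e-02 -9.99157333e-01]
 [-9.99999587e-01 -8.09307875e-04  4.12773964e-04]]
```

View pics/w5.png

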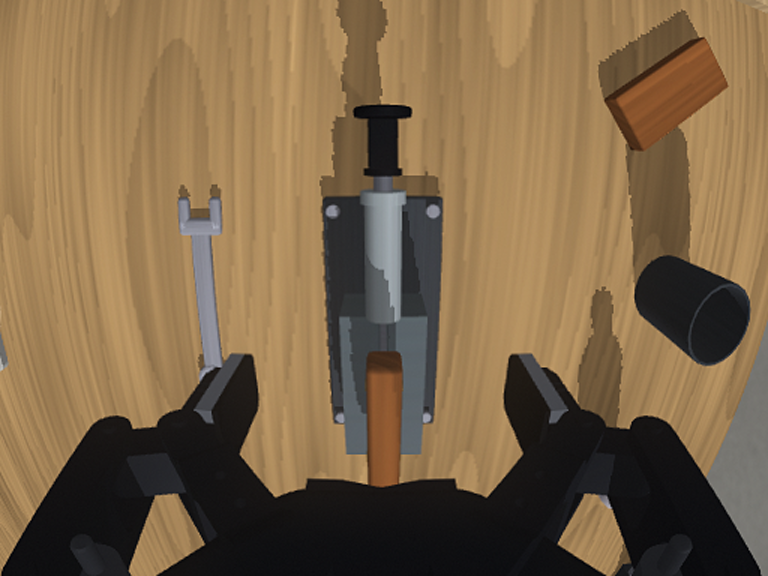

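The scraper is standing in the slot. The grip is at (369–398, 118–168), with the flange above it at rows 105–118 and the sleeve mouth at row ~192.

```bash
python3 - <<'E'
from station import manip
from h import *
np.set_printoptions(precision=4,suppress=True)
c=load("pics/w5.npz")
W=lambda u,v:(u/1.5-.17,v/1.5-.17)
for p in [(369,119),(398,119),(398,168),(368,168)]: print(plane(c,*W(*p),.073))
print("collar",plane(c,*W(383,171),.07),"sleeve mouth",plane(c,*W(384,191),.0735),"flange top",plane(c,*W(383,111),.078))
s=manip.get_state()
g=np.array([.5307,-.0357])+.175*np.array([-.043,.999]);print(g)
print(delta(s,[*g,.15],.043))
E
```

```text
[0.5141 0.1533 0.073 ]
[0.5312 0.154  0.073 ]
[0.5325 0.1245 0.073 ]
[0.5146 0.1237 0.073 ]
collar [0.5236 0.1221 0.07  ] sleeve mouth [0.5247 0.1103 0.0735] flange top [0.5221 0.158  0.078 ]
[0.5232 0.1391]
(array([ 47.9,   0. , -76.8]), np.float64(-0.0019))
```

```bash
python3 - <<'E'
from h import *
c=load("pics/w5.npz")
W=lambda u,v:(u/1.5-.17,v/1.5-.17)
for p in [(183,185),(217,185),(222,235),(437,197)]: print(plane(c,*W(*p),.01))
E
```

```text
[0.36617502 0.10630256 0.01      ]
[0.39588417 0.10591446 0.01      ]
[0.39886453 0.06616399 0.01      ]
[0.56517305 0.10099911 0.01      ]
```

Nothing is near the fingers there. I'll move above the grip, then descend.

>>> send_rows([
  [[0,0,-40],0],
  [[10,0,-70],0],
  [[40,0,-77],0],
  [[80,0,-77],0],
  [[110,0,-77],0],
])

```text
time: 10.82
ee_pos: [0.5227, 0.1392, 0.0865]
tool_rot: [[-0.002, 0.999, 0.041], [-0.001, 0.041, -0.999], [-1.0, -0.002, 0.001]]
contact_force: [-0.1, -0.1, -0.9]
gripper_width: 0.0853
```

```bash
python3 - <<'E'
from station import manip
from h import *
c=manip.camera("wrist");s=manip.get_state();print(s["time"],s["ee_pos"],s["contact_force"])
print(delta(s,[.5231,.1389,.044],.043))
E
```

```text
10.875 [0.52011326 0.13846561 0.08263208] [-0.97458804 -1.25440427 -2.86836234]
(array([38.6,  3.3, -0.4]), np.float64(-0.0021))
```

>>> send_rows([
  [[15,0,0],0],
  [[30,0,0],0],
  [[40,0,0],0],
  [[44,0,0],0],
  [[44,0,0],0],
])

```text
time: 11.5
ee_pos: [0.5233, 0.1405, 0.0443]
tool_rot: [[0.0, 0.999, 0.043], [-0.0, 0.043, -0.999], [-1.0, 0.0, 0.0]]
contact_force: [-0.3, 0.4, 0.9]
gripper_width: 0.0855
```

>>> send_rows([
  [[0,0,0],0],
  [[0,0,0],0],
  [[0,0,0],0],
  [[0,0,0],0],
  [[0,0,0],0],
], gripper=255, newtons=90)

```text
time: 12.12
ee_pos: [0.524, 0.1405, 0.0448]
tool_rot: [[0.002, 0.999, 0.043], [0.0, 0.043, -0.999], [-1.0, 0.002, -0.0]]
contact_force: [2.0, -0.5, 0.9]
gripper_width: 0.0165
```

```bash
python3 - <<'E'
from station import manip
from h import *
c=manip.camera("wrist");d=manip.camera("side");a=manip.camera("scene")
s=manip.get_state();print(s["time"],s["ee_pos"],s["contact_force"],s["gripper_width"])
np.savez("pics/w6.npz",fish=True,**c)
x=cv2.resize(d["color"][130:260,150:290,::-1],None,fx=2.8,fy=2.8,interpolation=cv2.INTER_CUBIC)
y=cv2.resize(a["color"][110:240,210:350,::-1],None,fx=2.8,fy=2.8,interpolation=cv2.INTER_CUBIC)
cv2.imwrite("pics/ds6.png",np.hstack([x,y]))
cv2.imwrite("pics/w6.png",c["color"][:,:,::-1])
E
```

```text
12.275 [0.52399413 0.14051568 0.04478608] [ 1.52860622 -0.53272388  2.86281491] 0.016696181388195737
```

View pics/ds6.png

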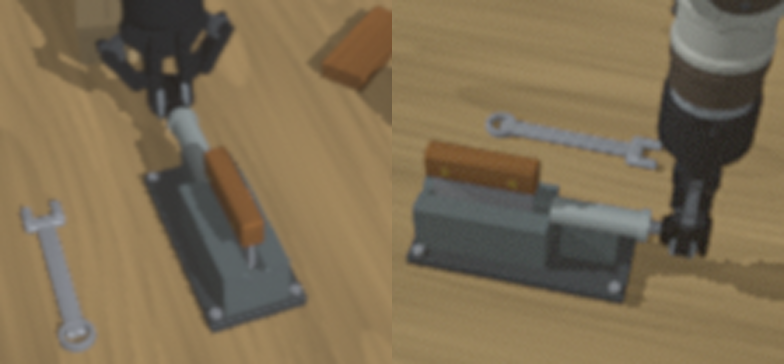

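View pics/w6.png

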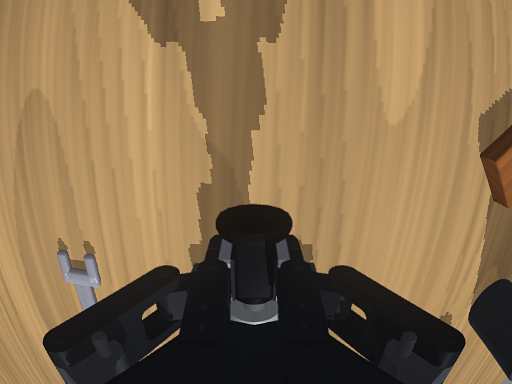

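The grip is held (16.7 mm reading, pads inside its flat sides). Pulling along the rod.

>>> send_rows([
  [[0,0,-10],0],
  [[0,0,-22],0],
  [[0,0,-35],0],
  [[0,0,-46],0],
  [[0,0,-55],0],
], newtons=100)

```text
time: 12.9
ee_pos: [0.5217, 0.1921, 0.0448]
tool_rot: [[0.002, 0.999, 0.04], [-0.007, 0.04, -0.999], [-1.0, 0.002, 0.007]]
contact_force: [3.3, -12.1, 6.0]
gripper_width: 0.0164
```

>>> send_rows([
  [[0,0,-4],0],
  [[0,0,-7],0],
  [[0,0,-7],0],
  [[0,0,-7],0],
])

```text
time: 13.4
ee_pos: [0.5213, 0.1987, 0.0447]
tool_rot: [[0.002, 0.999, 0.04], [-0.007, 0.04, -0.999], [-1.0, 0.001, 0.007]]
contact_force: [2.0, -11.5, 5.7]
gripper_width: 0.0163
```

```bash
python3 - <<'E'
from station import manip
from h import *
c=manip.camera("wrist");d=manip.camera("side");a=manip.camera("scene")
s=manip.get_state();print(s["time"],s["ee_pos"],s["contact_force"],s["gripper_width"],s["joint_velocities"])
np.savez("pics/w7.npz",fish=True,**c);np.savez("pics/d7.npz",**d);np.savez("pics/s7.npz",**a)
x=cv2.resize(d["color"][120:240,160:260,::-1],None,fx=4,fy=4,interpolation=cv2.INTER_CUBIC)
y=cv2.resize(a["color"][130:250,250:350,::-1],None,fx=4,fy=4,interpolation=cv2.INTER_CUBIC)
cv2.imwrite("pics/ds7.png",np.hstack([x,y]))
cv2.imwrite("pics/w7.png",c["color"][:,:,::-1])
E
```

```text
13.55 [0.52135319 0.19867174 0.04473499] [  3.10801141 -11.13272966   5.74513105] 0.016697456496190383 [ 0.00089661  0.00171665 -0.00104106 -0.0010713  -0.00033403  0.0009134 ]
```

View pics/ds7.png

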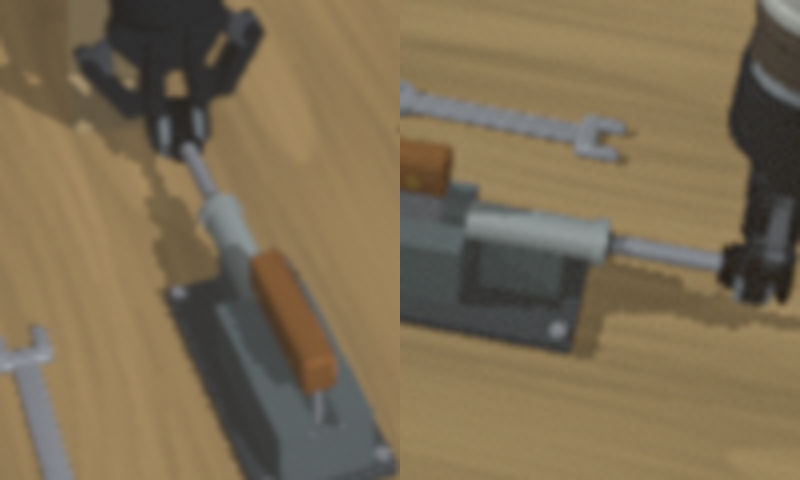

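View pics/w7.png

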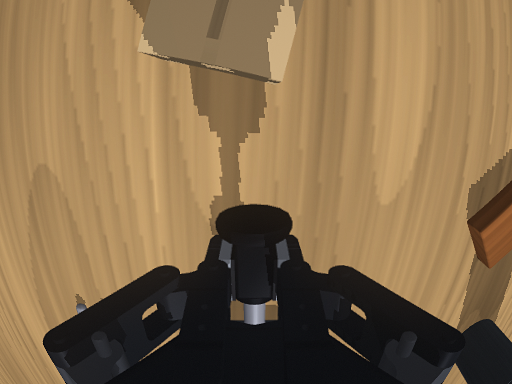

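The TCP has moved 58 mm with no visible slip (the flange is at the same wrist pixels), and the ring is not clearly out yet. I'll pull about 5 mm more, to 63 mm.

>>> send_rows([
  [[0,0,-2],0],
  [[0,0,-4],0],
  [[0,0,-5],0],
  [[0,0,-5],0],
  [[0,0,-5],0],
])

```text
time: 14.18
ee_pos: [0.5212, 0.2033, 0.0448]
tool_rot: [[0.002, 0.999, 0.04], [-0.008, 0.04, -0.999], [-1.0, 0.001, 0.008]]
contact_force: [1.6, -12.5, 6.2]
gripper_width: 0.0168
```

```bash
python3 - <<'E'
from station import manip
from h import *
c=manip.camera("wrist");d=manip.camera("side");a=manip.camera("scene")
s=manip.get_state();print(s["time"],s["ee_pos"],s["contact_force"],s["gripper_width"],s["joint_velocities"])
np.savez("pics/w8.npz",fish=True,**c);np.savez("pics/d8.npz",**d);np.savez("pics/s8.npz",**a)
x=cv2.resize(d["color"][150:190,180:230,::-1],None,fx=8,fy=8,interpolation=cv2.INTER_CUBIC)
y=cv2.resize(a["color"][175:215,290:340,::-1],None,fx=8,fy=8,interpolation=cv2.INTER_CUBIC)
cv2.imwrite("pics/ds8.png",np.hstack([x,y]))
cv2.imwrite("pics/w8.png",c["color"][:,:,::-1])
E
```

```text
14.325 [0.52112408 0.20330136 0.04474261] [  2.93225216 -12.40434056   5.7987474 ] 0.01650301814946239 [ 0.00016196 -0.00139815  0.00011646  0.00075283 -0.00058673  0.00109352]
```

View pics/ds8.png

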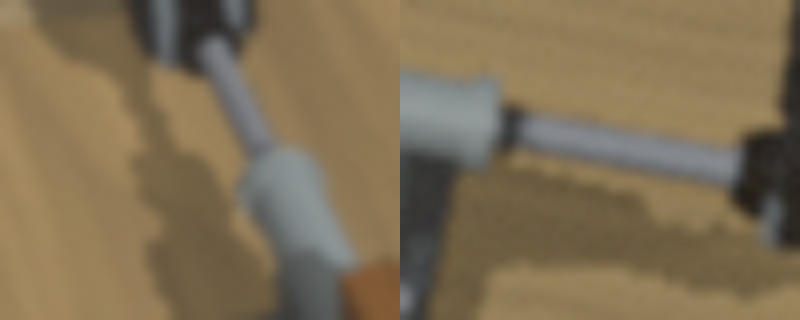

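View pics/w8.png

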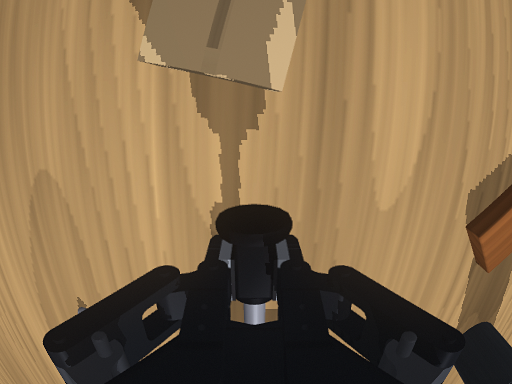

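The scene view shows the dark ring just out, right beside the sleeve mouth at crop x 500–525. I'll measure the exposed rod as a cross-check on the joint value.

```bash
python3 - <<'E'
from h import *
a=load("pics/s8.npz");b=load("pics/scene0.npz")
S=lambda x,y:(290+(x+.5)/8-.5-(400/8),175+(y+.5)/8-.5)
u=np.array([-.043,.999])
def along(p): 
    X=plane(a,*S(*p),.06); return (X[:2]-[.5307,-.0357])@u*1000-145
for n,p in dict(mouth=(499,127),ringout=(526,130),collar=(738,163)).items(): print(n,round(along(p),1))
def g(c):  # dark-profile along axis in scene
    out=[]
    for t in np.arange(-6,90,2.):
        X=np.array([*(np.array([.5307,-.0357])+(.145+t/1000)*u),.062])
        q=proj(c,X); m=cv2.getRectSubPix(cv2.cvtColor(c["color"],cv2.COLOR_RGB2GRAY),(1,1),(float(q[0]),float(q[1])))
        out.append((t,int(m[0,0])))
    return out
print(g(a));print(g(b)[:14])
E
```

```text
mouth 1.2
ringout 9.3
collar 73.0
[(np.float64(-6.0), 152), (np.float64(-4.0), 150), (np.float64(-2.0), 141), (np.float64(0.0), 118), (np.float64(2.0), 88), (np.float64(4.0), 66), (np.float64(6.0), 72), (np.float64(8.0), 96), (np.float64(10.0), 115), (np.float64(12.0), 127), (np.float64(14.0), 133), (np.float64(16.0), 135), (np.float64(18.0), 135), (np.float64(20.0), 136), (np.float64(22.0), 135), (np.float64(24.0), 134), (np.float64(26.0), 133), (np.float64(28.0), 134), (np.float64(30.0), 134), (np.float64(32.0), 136), (np.float64(34.0), 136), (np.float64(36.0), 134), (np.float64(38.0), 133), (np.float64(40.0), 133), (np.float64(42.0), 135), (np.float64(44.0), 135), (np.float64(46.0), 135), (np.float64(48.0), 134), (np.float64(50.0), 134), (np.float64(52.0), 134), (np.float64(54.0), 134), (np.float64(56.0), 134), (np.float64(58.0), 135), (np.float64(60.0), 136), (np.float64(62.0), 135), (np.float64(64.0), 135), (np.float64(66.0), 135), (np.float64(68.0), 135), (np.float64(70.0), 130), (np.float64(72.0), 110), (np.float64(74.0), 77), (np.float64(76.0), 47), (np.float64(78.0), 40), (np.float64(80.0), 43), (np.float64(82.0), 45), (np.float64(84.0), 49), (np.float64(86.0), 49), (np.float64(88.0), 44)]
[(np.float64(-6.0), 148), (np.float64(-4.0), 148), (np.float64(-2.0), 138), (np.float64(0.0), 117), (np.float64(2.0), 102), (np.float64(4.0), 97), (np.float64(6.0), 99), (np.float64(8.0), 92), (np.float64(10.0), 67), (np.float64(12.0), 49), (np.float64(14.0), 42), (np.float64(16.0), 43), (np.float64(18.0), 42), (np.float64(20.0), 42)]
```

The joint is at about 63 mm: the collar edge moved from 10 to 73 mm, the TCP travelled 63 mm, and the ring's front edge is about 8 mm out. One last check of the whole bench before handing in.

```bash
python3 - <<'E'
from h import *
a=load("pics/s8.npz")["color"][:,:,::-1];d=load("pics/d8.npz")["color"][:,:,::-1]
cv2.imwrite("pics/end.png",np.hstack([cv2.resize(a[100:330,50:450],None,fx=1,fy=1),d[90:320,130:400]]))
# handle centre from triangulating brown masks near jig
s=load("pics/s8.npz");dd=load("pics/d8.npz");P=[]
for c,roi in((s,(215,150,300,215)),(dd,(185,150,260,240))):
    hsv=cv2.cvtColor(c["color"],cv2.COLOR_RGB2HSV);m=((hsv[...,0]<14)&(hsv[...,1]>125)).astype(np.uint8)
    k=np.zeros_like(m);k[roi[1]:roi[3],roi[0]:roi[2]]=1;n,l,st,ce=cv2.connectedComponentsWithStats(m*k);i=1+np.argmax(st[1:,4]);print(st[i],ce[i]);P.append(ce[i])
X,e=tri(s,P[0],dd,P[1]);print(X,e)
E
```

```text
[257 174   1   1   1] [257. 174.]Traceback (most recent call last):
  File "<stdin>", line 8, in <module>
    return _wrapfunc(a, 'argmax', axis=axis, out=out, **kwds)
    return bound(*args, **kwds)
ValueError: attempt to get argmax of an empty sequence
```

View pics/end.png

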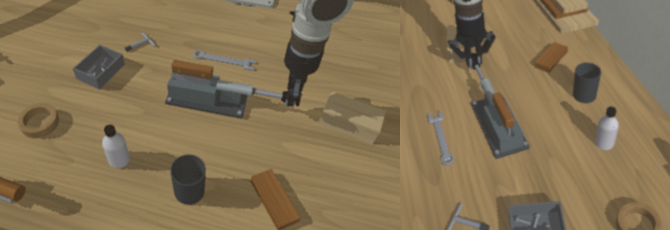

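```bash
python3 - <<'E'
from h import *
s=load("pics/s8.npz");dd=load("pics/d8.npz");P=[]
for c,roi in((s,(215,155,265,182)),(dd,(210,170,250,235))):
    hsv=cv2.cvtColor(c["color"],cv2.COLOR_RGB2HSV);m=((hsv[...,0]<16)&(hsv[...,1]>135)).astype(np.uint8)
    k=np.zeros_like(m);k[roi[1]:roi[3],roi[0]:roi[2]]=1
    q=hsv[165:172,240:244] if c is s else hsv[195:200,230:234]; print(q.reshape(-1,3).mean(0))
    r=q.reshape(-1,3).mean(0);m=((abs(hsv[...,0]-r[0])<4)&(hsv[...,1]>r[1]-35)).astype(np.uint8)
    n,l,st,ce=cv2.connectedComponentsWithStats(m*k);i=1+np.argmax(st[1:,4]);print(st[i],ce[i]);P.append(ce[i])
X,e=tri(s,P[0],dd,P[1]);print(X,e,(X[:2]-[.5307,-.0357])*1000)
E
```

```text
[ 15.10714286 148.92857143 114.78571429]
[221 160  42  19 506] [241.62450593 168.47233202]
[ 14.1 147.8 125.3]
[223 182  21  36 342] [233.04093567 199.87134503]
[ 0.53088521 -0.04065343  0.09704783] [np.float64(0.000749736773360955), np.float64(0.000749736773360957)] [ 0.18520899 -4.95342514]
```

The handle's centre triangulates to z 0.097 m (0.096 when home), about 0 mm across and 5 mm along the slot, all within limits. Handing in.

```bash
python3 -c "
from station import manip
manip.close_job()
s=manip.get_state();print(s['time'],s['ee_pos'],s['contact_force'],s['gripper_width'])"
```

```text
the job is handed in; nothing more can be done
the job is handed in; nothing more can be done
```

I moved the scraper from its stand into the jig's slot and let go of it. Then I pulled the rod out by its grip and handed the job in at about 14.3 s, still holding it; no verdict was reported.

**Scraper:** The blade touched the slot's bottom at the height I expected. My last triangulation put the handle's centre at z = 0.097 m, against 0.096 m when fully home. It was about 0 mm off across the slot and 5 mm off along it. Some of that 5 mm may be bias, because the camera also sees the handle's end face.

**Rod:** It is held at about 63 mm. The TCP travel gave 63 mm and the exposed rod in the scene picture gave 63 mm. The ring is fully out beside the sleeve's mouth, and the force along the rod read 12.4 N.

**Bystanders:** In the last pictures they looked to be where they started; I judged that by eye and did not measure it.

**Failed check:** My first colour mask for the final scraper check found no handle. I loosened it once, and the figures above come from that second try.

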